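# Free the ratchet and lower the tube shaker's hold-down arm

## Task

The hold-down arm of the tube shaker is propped up by its ratchet. Press the red pawl's thumb tab down until the pawl is clear of the teeth, then push the arm down by its blue handle bar, past the teeth, until it is fully down on the tube caps, and take your hand away. Only press and push with the fingers: do not raise the arm, and leave the tube rack and the other things on the bench where they stand.

Things in the scene. Friction and masses are not known exactly. Their poses are not given: they have to be found in the camera images.
- station: blue and white tube shaker fixed to the bench, base 345 x 170 mm, platform 45 mm high. Origin on the bench under the mechanism; z up; +x runs along the arm from the handle to the hinge and red tab (handle x = -165 mm when down, hinge +65, tab +165, all y = 0); y is parallel to the hinge axis. Highest fixed part: hinge cheeks, 167 mm high, x = 51 to 79 mm.
- hinge (a point): centre of the arm's hinge axis, 150 mm above the bench, axis level along the shaker's y
- handle (a point): centre of the blue handle bar at the arm's free end: level round bar, 32 mm thick, 122 mm long, parallel to the hinge axis and 230 mm from it. Its top lies 16 mm above this point. It swings about the hinge in a vertical plane: this point starts 0.255 to 0.285 m above the bench, and is at 150 mm when the arm is down.
- clamp (a joint): grey arm's angle, rad: 0 = level, fully down on its stop, rubber pad at the tube caps (the stop keeps the load off the caps); positive = raised. Starts at 0.485 to 0.615; the engaged pawl stops it at about 0.48 (it gives elastically to about 0.42 at 25 N). Stiff hinge: with the pawl free it stays where it is left and takes about 3 to 8 N downward on the bar.
- tab (a point): centre of the upper face of the red thumb tab, 45 x 45 mm, 6 mm thick, level, 108 mm above the bench with the pawl in. It is the free end of the red bell-crank pawl, whose pivot lies 62 mm nearer to the handle and 8 mm lower; pressed, it swings about 22 mm down to its stop.
- pawl (a joint): angle of the red pawl in rad: 0 = nose in the teeth (start), 0.36 = end stop, tab pressed fully down; the nose is clear of the teeth from about 0.15, and 0.25 or more counts as pressed free. Stiff pivot, no spring: it takes about 4 N at the tab and stays where it is left.
- rack: steel tube rack, 126 x 78 mm, 85 mm tall, with eight black-capped amber sample tubes, standing loose on the shaker's platform under the arm; origin at the centre of its underside
- burner: small round steel spirit lamp, 84 mm across, 80 mm tall, standing beside the shaker; origin at the centre of its underside
- jar: small amber jar with a blue cap, 48 mm across, 70 mm tall, standing on the other side of the shaker; origin at the centre of its underside
- tipbox: blue box of pipette tips, 120 x 85 mm, 79 mm tall; origin at the centre of its underside
- beaker: clear open beaker, 76 mm across, 85 mm tall; origin at the centre of its underside
- jug: clear jug with a handle, 110 mm across, 160 mm tall; origin at the centre of its underside
- sprayer: white spray bottle, 72 mm across, 184 mm tall; origin at the centre of its underside
Things that resemble listed ones, but are neither listed nor needed, are in the scene too. What is shaped like the rack but green is not meant.

How it is judged:
On the way, in this order (a step that is already met when the one before it is completed fails the run):
1. the pawl is pressed free of the teeth (0.25 rad or more) while the arm is still up (value of joint pawl above 0.25 rad and value of joint clamp above 0.3 rad), for 0.2 s.
2. the arm is pushed down past the teeth onto the tube caps (value of joint clamp below 0.05 rad), for 0.2 s.
At the end, for the whole second after the job is handed in: The arm is down at rest within 0.05 rad of its stop, and the tube rack stands upright within 12 mm of where it was (value of joint clamp below 0.05 rad and velocity of joint clamp between -0.05 and 0.05 rad/s and angle between rack's own z axis and vertical below 0.08 rad and distance of rack from where it was at the start of the episode below 0.012 m); the robot touches nothing.
It fails at once if the arm is raised (above 0.68 rad) instead of pushed down (value of joint clamp above 0.68 rad).
It fails at once if the tube rack is shifted or lifted more than 12 mm (distance of rack from where it was at the start of the episode above 0.012 m).
It fails at once if another thing on the bench (lamp, jar, tip box, beaker, jug, spray bottle) is moved more than 20 mm (distance of any of burner, jar, tipbox, beaker, jug, sprayer from where it was at the start of the episode above 0.02 m).
It also fails if it takes over 53 s, if anything falls off the work surface, if the arm or the gripper's body presses on something with over 40 N, if the wrist force passes 120 N, or if a joint passes its speed limit or range.

## Robot

A 6-joint arm with a two-finger parallel gripper is mounted at the origin on the work surface. World frame = base frame: x ahead of the robot, y to its left, z up, the work surface at z = 0. Lengths are in m, angles in rad, forces in N, time in s.
With the tool pointing down it reaches from about 0.25 to 0.8 m from the base axis. Payload 8.5 kg.
Tool frame: the origin (TCP) lies between the finger pads; the fingertips stand 8 mm ahead of it and the grasp point (between the pads) lies 11 mm behind it (ctrl.tips_ahead is the distance from the TCP to the fingertips, in m); z points along the fingers, y is the direction in which the jaws open and shut (so a half turn about z gives the same grasp; the last joint's range is limited). The gripper opens to 85 mm and grips with 20 to 120 N. Pads are 22 mm wide; open, the fingers measure 114 mm over their backs; the gripper's body (76 mm by 85 mm) begins 54 mm behind the grasp point. The pads swing forward as they close: fully open they stand 13 mm farther back than shut.
Start: joints at [1.135, 0.238, -0.013, 1.319, 0, 1.571], TCP at [0.222, 0.476, 0.239] pointing down, gripper open.
Joint ranges: [-2.66, 2.66], [-1.03, 1.9], [-1.14, 1.46], [-1.82, 2.27], [-1.45, 1.34], [-3.14, 3.14]. Speed limits (rad/s): [2.22, 2.22, 2.79, 3.14, 3.14, 3.14].

## Interface

Orientations are given as a 3x3 rotation matrix whose columns are the frame's x, y, z axes.
In Python, from rig import readout, imaging, order, ctrl gives the robot as it stands.
- The arm moves only by the tool jog_arm, never from a script. Its argument "increments" is a list of rows, each an object of numbers: "dx", "dy", "dz": the shift along the tool's x, y, z in m; "rx", "ry", "rz": the turn, a rotation vector about the tool's x, y, z in rad; "gripper": the opening, from 0 (shut) to 1 (fully open). A call has 1 to 10 rows; each row is the pose to reach, as a shift and turn from the pose commanded when the call began, along the tool's axes at that moment; what a row does not reach only later rows make up. A row lasts 1/8 s, in which the tool goes at most 62.5 mm and 10.7 degrees, less where a joint would pass 70% of its speed; a pose out of reach is approached as far as the arm can. A call with a gripper value outside its range is refused whole. The fingers move at their own pace and stop on an object; the grip force is fixed at half the most. Time passes only in rows, so rows that repeat a pose let the fingers close. It gives the time, the measured TCP pose, the force and the opening at its end, in the units of the state.
- readout.get_state(): the state, without advancing time (a new reading comes with each control period).
- imaging.snapshot(name): name is "scene" or "side" or "wrist"; returns a dict with "image" (480x640x3 uint8, red, green, blue), "vertical_fov" (degrees; the focal length in pixels is half the picture's height over the tangent of half this angle, whatever the lens; pixels are square), "cx", "cy" (the principal point, pixels), "view" (4x4, takes a point from world to camera coordinates); the wrist camera has in their place "mount" (4x4, takes a point from camera to tool coordinates, whose origin is the TCP and whose axes are the flange's). Camera axes: x right, y up, looking along -z (the intrinsics and any distortion apply to the point x, -y, -z); pixel columns grow to the right and rows downward; lengths in m; the calibration is good to about 2 mm. A picture is of the moment at which its call begins: read the wrist's pose just before it. There is no depth.
- order.close_job(): hands the job in, once; it reports no verdict.
The state is a dict: "clock": time; "qpos": joint angles; "dq": joint speeds; "effort": joint torques, N m; "position": TCP position; "orientation": TCP orientation; "ft_force": force on the tool from outside, world axes, zero at the start; "ft_torque": the same for the moment, N m; "finger_gap": opening from 0.0 (shut) to 1.0 (fully open).
Only numpy, scipy, OpenCV 4.12 (cv2) and the standard library are available. Lean on these libraries where they do the work, as an engineer would, in place of code of your own. Each camera call takes 0.05 s, during which the arm holds its last target.

## Working session

There is one attempt and no reset: what is moved stays moved. The work goes in short steps, Python scripts to look and compute and a tool call to move; the robot and the scene stay as the last step left them, time stands still between calls to the robot, and variables do not carry over. Pictures are saved under pics/ and viewed, and the job is handed in when it is done.

Besides the shell and the picture viewer there is one more tool, called after "Emit:" in YAML: its name, and indented under it one key for each argument. jog_arm: Moves the arm, as the interface text tells. Its arguments: {"type":"object","properties":{"increments":{"type":"array","items":{"type":"object","properties":{"dx":{"type":"number"},"dy":{"type":"number"},"dz":{"type":"number"},"rx":{"type":"number"},"ry":{"type":"number"},"rz":{"type":"number"},"gripper":{"type":"number"}}}}},"required":["increments"]}

```bash
ls; mkdir -p pics
python3 - <<'E'
from rig import readout, imaging, order, ctrl
import cv2,json,numpy as np,pickle
s=readout.get_state();print(s)
for n in("scene","side","wrist"):
    d=imaging.snapshot(n);cv2.imwrite(f"pics/{n}0.png",d["image"][:,:,::-1]);pickle.dump(d,open(f"{n}0.pkl","wb"))
    print(n,{k:v for k,v in d.items() if k!="image"})
E
```

```text
pics
{'clock': 0.0, 'qpos': array([ 1.13501967e+00,  2.38798396e-01, -1.42561832e-02,  1.31921202e+00,
       -2.23432776e-06,  1.57078963e+00]), 'dq': array([ 2.26714464e-04, -6.75724058e-05,  7.76955375e-04,  6.03840566e-04,
        1.09042535e-03, -5.36857744e-04]), 'effort': array([-1.08908903e-04, -5.38770747e+01,  3.46440876e+01,  1.84923364e-02,
        1.18647381e-04,  8.81447448e-08]), 'position': array([0.22143773, 0.4755629 , 0.23866763]), 'orientation': array([[-9.06545306e-01,  4.22108073e-01, -6.18596837e-04],
       [ 4.22108526e-01,  9.06544325e-01, -1.33380517e-03],
       [-2.22447996e-06, -1.47026982e-03, -9.99998919e-01]]), 'ft_force': array([ 0.94303046,  0.47873912, -0.5664818 ]), 'ft_torque': array([-0.03786287, -0.06996532, -0.00825261]), 'finger_gap': 0.9999627653889412}
scene {'vertical_fov': 42.17339603921903, 'cx': 313.0027348274805, 'cy': 235.352067525297, 'view': array([[ 0.19121307,  0.98149004, -0.0107172 , -0.11750079],
       [-0.57689379,  0.12121032,  0.80777572,  0.2089483 ],
       [ 0.79412286, -0.1482746 ,  0.58939251, -1.79155215],
       [ 0.        ,  0.        ,  0.        ,  1.        ]])}
side {'vertical_fov': 46.00408861685021, 'cx': 323.50337654804616, 'cy': 235.74636359428035, 'view': array([[ 0.95930496,  0.28234122,  0.00417469, -0.45748617],
       [-0.18381343,  0.61317965,  0.76825995,  0.01740249],
       [ 0.21435161, -0.73776294,  0.64012438, -1.50920141],
       [ 0.        ,  0.        ,  0.        ,  1.        ]])}
wrist {'vertical_fov': 67.97501272197917, 'cx': 316.89022143525636, 'cy': 242.65228764830286, 'mount': array([[-6.38819378e-04,  9.51308420e-01,  3.08239974e-01,
         7.97815075e-02],
       [ 9.99999788e-01,  5.68305181e-04,  3.18536682e-04,
        -2.95327786e-04],
       [ 1.27852253e-04,  3.08240112e-01, -9.51308581e-01,
        -1.33822962e-01],
       [ 0.00000000e+00,  0.00000000e+00,  0.00000000e+00,
         1.00000000e+00]])}
```

View pics/scene0.png

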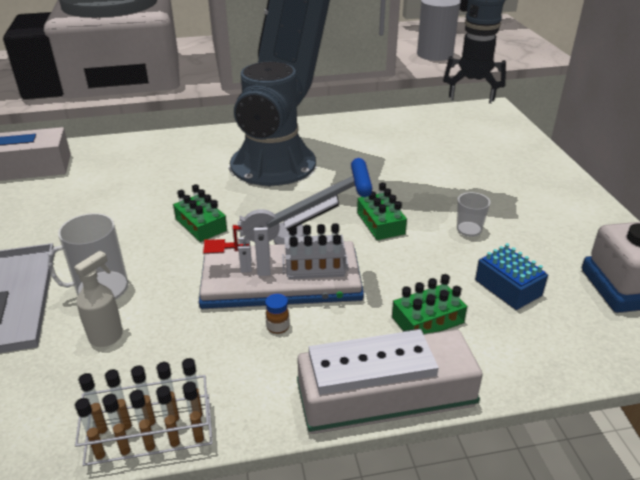

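View pics/side0.png

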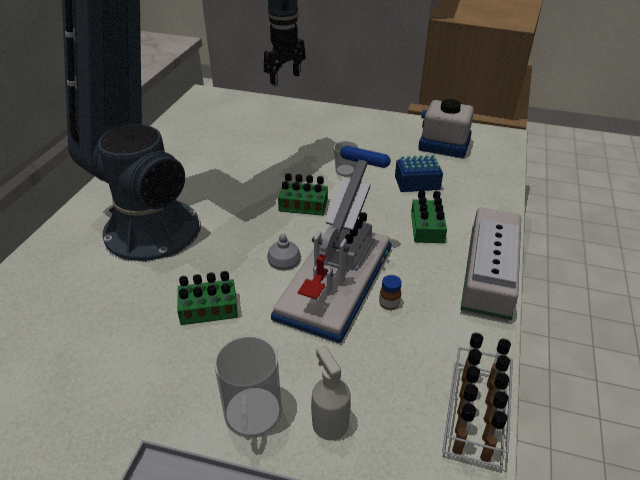

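View pics/wrist0.png

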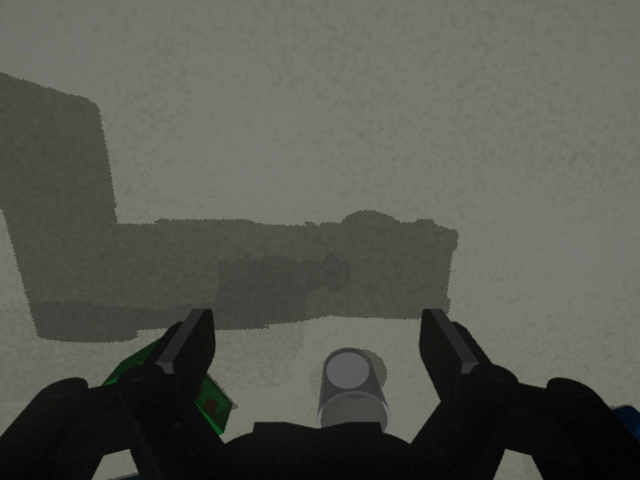

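```bash
cat > h.py <<'E'
import numpy as np,cv2,pickle
def load(n): return pickle.load(open(n+".pkl","rb"))
def ray(d,u,v):
    f=240/np.tan(np.radians(d["vertical_fov"])/2)
    r=np.array([(u-d["cx"])/f,-(v-d["cy"])/f,-1.])
    V=d["view"];R=V[:3,:3];o=-R.T@V[:3,3];w=R.T@r
    return o,w/np.linalg.norm(w)
def onz(d,u,v,z):
    o,w=ray(d,u,v);return o+w*(z-o[2])/w[2]
def tri(rs):
    A=np.zeros((3,3));b=np.zeros(3)
    for o,w in rs:
        P=np.eye(3)-np.outer(w,w);A+=P;b+=P@o
    p=np.linalg.solve(A,b);return p,[np.linalg.norm((np.eye(3)-np.outer(w,w))@(p-o)) for o,w in rs]
def proj(d,p):
    f=240/np.tan(np.radians(d["vertical_fov"])/2)
    c=d["view"][:3,:3]@p+d["view"][:3,3]
    return d["cx"]+f*c[0]/-c[2],d["cy"]-f*c[1]/-c[2]
E
python3 - <<'E'
from h import *
for n,b in(("scene",(190,145,390,315)),("side",(260,130,420,345))):
    d=load(n+"0");im=d["image"]
    hsv=cv2.cvtColor(im,cv2.COLOR_RGB2HSV)
    H,S,Vv=cv2.split(hsv)
    for nm,m in(("red",((H<8)|(H>172))&(S>150)&(Vv>90)),("blue",(H>100)&(H<130)&(S>140)&(Vv>60))):
        k,l,st,c=cv2.connectedComponentsWithStats(m.astype(np.uint8))
        for i in range(1,k):
            if st[i,4]>25: 
                pts=np.argwhere(l==i)[:,::-1].astype(np.float32)
                print(n,nm,st[i],c[i].round(1),cv2.minAreaRect(pts), )
    x0,y0,x1,y1=b
    c=im[y0:y1,x0:x1,::-1];s=min(800/(x1-x0),600/(y1-y0))
    cv2.imwrite(f"pics/{n}_crop.png",cv2.resize(c,None,fx=s,fy=s,interpolation=cv2.INTER_CUBIC));print(s)
E
```

```text
scene red [233 226   8   8  30] [235.6 228.5] ((236.75674438476562, 229.04052734375), (7.233555316925049, 6.740358352661133), 80.53767395019531)
scene red [204 238  34  15 320] [217.4 245.5] ((220.32177734375, 245.2373046875), (12.554543495178223, 33.446590423583984), 86.3086166381836)
scene blue [  0 135  35   9 212] [ 16.4 139. ] ((16.99775505065918, 138.97642517089844), (6.209995746612549, 34.60531997680664), 84.5596694946289)
scene blue [352 158  20  39 506] [361.1 177.1] ((360.8824157714844, 177.02943420410156), (38.80569839477539, 14.794672966003418), 75.96376037597656)
scene blue [ 477  251   70   57 1903] [509.7 281.8] ((508.6849670410156, 279.9931640625), (68.7740478515625, 43.94587326049805), 24.443954467773438)
scene blue [585 257  55  54 715] [614.  289.9] ((608.6901245117188, 287.9127502441406), (72.52281951904297, 25.9482364654541), 37.7939453125)
scene blue [ 200  292  163   21 1119] [276.5 300.9] ((281.0882873535156, 302.88433837890625), (18.131681442260742, 162.18539428710938), 88.69805145263672)
3.5294117647058822
side red [298 274  27  24 346] [311.9 286.7] ((312.471923828125, 285.5449523925781), (18.761962890625, 25.22795295715332), 32.0053825378418)
side blue [420 138  22   7  40] [429.4 141.3] ((430.6519775390625, 141.1640167236328), (21.376813888549805, 3.130495548248291), 10.30484676361084)
side blue [341 146  49  18 426] [364.5 154.4] ((364.97247314453125, 154.6140594482422), (49.24099349975586, 9.251541137695312), 13.570433616638184)
side blue [397 158  45  18 334] [417.8 167.7] ((418.9921875, 166.3128204345703), (16.19428253173828, 43.58717727661133), 87.61405944824219)
side blue [382 276  19  13 191] [391.4 281.7] ((391.0, 282.0), (12.0, 18.0), 90.0)
side blue [271 312  71  26 191] [305. 325.] ((306.02154541015625, 324.9334411621094), (73.37316131591797, 4.281500339508057), 17.927919387817383)
2.7906976744186047
```

View pics/scene_crop.png

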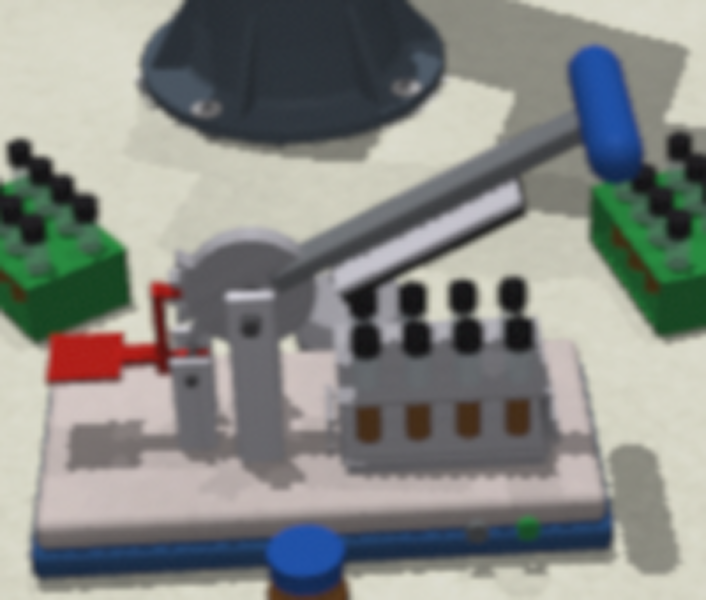

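View pics/side_crop.png

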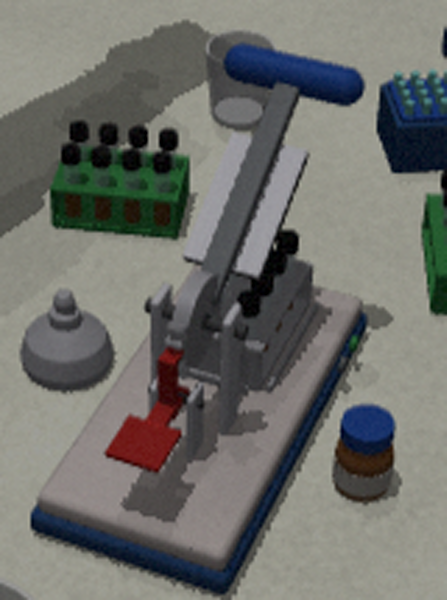

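Run:
```python
from h import *
A=load("scene0");B=load("side0")
s=3.5294117;t=2.790698
a=lambda x,y:(x/s+190,y/s+145)
b=lambda x,y:(x/t+260,y/t+130)
tab_a=a(85.5,357);tab_b=b(145,441)
print("tab z108",onz(A,*tab_a,.108),onz(B,*tab_b,.108),tri([ray(A,*tab_a),ray(B,*tab_b)]))
print("handle",tri([ray(A,*a(605,113)),ray(B,*b(294,74))]))
print("hinge? ends of handle")
# platform base corners: bottom z=0 front edge scene; top z .045
print("scene front top corners z.045",onz(A,*a(37,525),.045),onz(A,*a(608,500),.045))
print("side near top corners z.045",onz(B,*b(40,505),.045),onz(B,*b(220,560),.045),onz(B,*b(365,305),.045))
print("burner",onz(B,*b(66,345),.03), "jar top",onz(A,*a(305,550),.07),onz(B,*b(368,420),.07))
```

```text
tab z108 [ 0.51278666 -0.18804567  0.108     ] [ 0.50733442 -0.19111903  0.108     ] (array([ 0.50645058, -0.18782763,  0.10387219]), [np.float64(0.0005308234754193374), np.float64(0.0005308234754194136)])
handle (array([0.54369605, 0.11394507, 0.25539196]), [np.float64(0.0005114415978441442), np.float64(0.0005114415978441644)])
hinge? ends of handle
scene front top corners z.045 [ 0.58370473 -0.22703232  0.045     ] [0.6293497  0.10083879 0.045     ]
side near top corners z.045 [ 0.43080389 -0.22134368  0.045     ] [ 0.57929396 -0.2349887   0.045     ] [0.62580103 0.08840008 0.045     ]
burner [ 0.38142423 -0.02336745  0.03      ] jar top [ 0.66395046 -0.08139448  0.07      ] [ 0.65973281 -0.08136216  0.07      ]
```

Emit:
jog_arm:
  increments:
    - {"dz":-0.06,"gripper":0}
    - {"dz":-0.12,"gripper":0}
    - {"dz":-0.16,"dx":-0.02,"dy":-0.018,"gripper":0}
    - {"dz":-0.16,"dx":-0.065,"dy":-0.058,"rz":0.14,"gripper":0}
    - {"dz":-0.16,"dx":-0.11,"dy":-0.098,"rz":0.25,"gripper":0}
    - {"dz":-0.16,"dx":-0.155,"dy":-0.138,"rz":0.36,"gripper":0}
    - {"dz":-0.16,"dx":-0.2,"dy":-0.178,"rz":0.46,"gripper":0}
    - {"dz":-0.16,"dx":-0.245,"dy":-0.218,"rz":0.57,"gripper":0}
    - {"dz":-0.16,"dx":-0.29,"dy":-0.258,"rz":0.67,"gripper":0}
    - {"dz":-0.16,"dx":-0.335,"dy":-0.298,"rz":0.78,"gripper":0}

```text
invalid input
```

Run:
```python
from rig import readout
import numpy as np
s=readout.get_state();R=s["orientation"];print(s["clock"],s["position"],s["qpos"],s["finger_gap"],np.degrees(np.arctan2(R[1,1],R[0,1])))
print(R.T@(np.array([.508,-.19,.3])-s["position"]))
```

```text
0.15 [0.22146964 0.47564302 0.23881034] [ 1.13502819e+00  2.38652827e-01 -1.40857556e-02  1.31920051e+00
 -8.19045132e-07  1.57077594e+00] 1.0041286346998306 65.03349320204057
[-0.54071568 -0.48257027 -0.0606378 ]
```

Emit:
jog_arm:
  increments:
    - {"dx":0,"dy":0,"dz":-0.06,"rx":0,"ry":0,"rz":0,"gripper":0}
    - {"dx":0,"dy":0,"dz":-0.12,"rx":0,"ry":0,"rz":0,"gripper":0}
    - {"dx":-0.02,"dy":-0.018,"dz":-0.16,"rx":0,"ry":0,"rz":0,"gripper":0}
    - {"dx":-0.065,"dy":-0.058,"dz":-0.16,"rx":0,"ry":0,"rz":0.14,"gripper":0}
    - {"dx":-0.11,"dy":-0.098,"dz":-0.16,"rx":0,"ry":0,"rz":0.25,"gripper":0}
    - {"dx":-0.155,"dy":-0.138,"dz":-0.16,"rx":0,"ry":0,"rz":0.36,"gripper":0}
    - {"dx":-0.2,"dy":-0.178,"dz":-0.16,"rx":0,"ry":0,"rz":0.46,"gripper":0}
    - {"dx":-0.245,"dy":-0.218,"dz":-0.16,"rx":0,"ry":0,"rz":0.57,"gripper":0}
    - {"dx":-0.29,"dy":-0.258,"dz":-0.16,"rx":0,"ry":0,"rz":0.67,"gripper":0}
    - {"dx":-0.335,"dy":-0.298,"dz":-0.16,"rx":0,"ry":0,"rz":0.78,"gripper":0}

```text
clock: 1.4
position: [0.3998, 0.0624, 0.3994]
orientation: [[-0.344, 0.939, 0.0], [0.939, 0.344, 0.0], [-0.0, 0.0, -1.0]]
ft_force: [1.6, 0.4, -0.5]
finger_gap: -0.001
```

```bash
cat > st.py <<'E'
from rig import readout
import numpy as np,sys
s=readout.get_state();R=s["orientation"];print(s["clock"],s["position"],s["qpos"],s["finger_gap"],s["ft_force"],np.degrees(np.arctan2(R[1,1],R[0,1])))
if len(sys.argv)>3: print(R.T@(np.array([float(a) for a in sys.argv[1:4]])-s["position"]))
E
python3 st.py .508 -.19 .3
```

```text
1.4 [0.39980598 0.06242276 0.39936766] [1.54860009e-01 2.38280834e-02 1.37120206e-01 1.68368184e+00
 3.00201867e-05 1.37413194e+00] -0.0006755970372612886 [ 1.55009049  0.35853801 -0.486062  ] 20.140865011340196
[-0.27423625  0.01462105  0.0993873 ]
```

Emit:
jog_arm:
  increments:
    - {"dx":-0.05,"dy":0.003,"dz":0,"rx":0,"ry":0,"rz":0.1,"gripper":0}
    - {"dx":-0.105,"dy":0.006,"dz":0,"rx":0,"ry":0,"rz":0.2,"gripper":0}
    - {"dx":-0.16,"dy":0.009,"dz":0,"rx":0,"ry":0,"rz":0.3,"gripper":0}
    - {"dx":-0.215,"dy":0.012,"dz":0,"rx":0,"ry":0,"rz":0.4,"gripper":0}
    - {"dx":-0.274,"dy":0.015,"dz":0,"rx":0,"ry":0,"rz":0.48,"gripper":0}
    - {"dx":-0.274,"dy":0.015,"dz":0.05,"rx":0,"ry":0,"rz":0.48,"gripper":0}
    - {"dx":-0.274,"dy":0.015,"dz":0.1,"rx":0,"ry":0,"rz":0.48,"gripper":0}
    - {"dx":-0.274,"dy":0.015,"dz":0.15,"rx":0,"ry":0,"rz":0.48,"gripper":0}
    - {"dx":-0.274,"dy":0.015,"dz":0.15,"rx":0,"ry":0,"rz":0.48,"gripper":0}

```text
clock: 2.52
position: [0.5065, -0.1866, 0.2461]
orientation: [[0.125, 0.992, -0.007], [0.992, -0.125, 0.003], [0.002, -0.007, -1.0]]
ft_force: [-0.6, 0.7, 0.6]
finger_gap: -0.001
```

```bash
python3 st.py .508 -.19 .25
python3 - <<'E'
from rig import readout, imaging
from h import *
s=readout.get_state();
d=imaging.snapshot("wrist");cv2.imwrite("pics/wrist1.png",d["image"][:,:,::-1])
T=np.eye(4);T[:3,:3]=s["orientation"];T[:3,3]=s["position"]
d["view"]=np.linalg.inv(T@d["mount"]);pickle.dump(d,open("wrist1.pkl","wb"))
hsv=cv2.cvtColor(d["image"],cv2.COLOR_RGB2HSV);H,S,V=cv2.split(hsv)
m=(((H<8)|(H>172))&(S>130)&(V>60)).astype(np.uint8)
k,l,st,c=cv2.connectedComponentsWithStats(m)
for i in range(1,k):
    if st[i,4]>100: print(st[i],c[i],onz(d,*c[i],.108))
d=imaging.snapshot("side");cv2.imwrite("pics/side1.png",d["image"][:,:,::-1])
E
```

```text
2.525 [ 0.50648001 -0.18658345  0.24611188] [-3.52915161e-01  2.67259888e-01  4.36524851e-02  1.35470344e+00
 -9.05038685e-05  1.34300898e+00] -0.0012640714559655516 [-0.60278036  0.68029288  0.58133536] -7.168937676510009
[-0.00319388  0.00190589 -0.00390735]
[ 291  178   56   83 3498] [318.13522013 226.64093768] [ 0.50614222 -0.18214046  0.108     ]
```

View pics/wrist1.png

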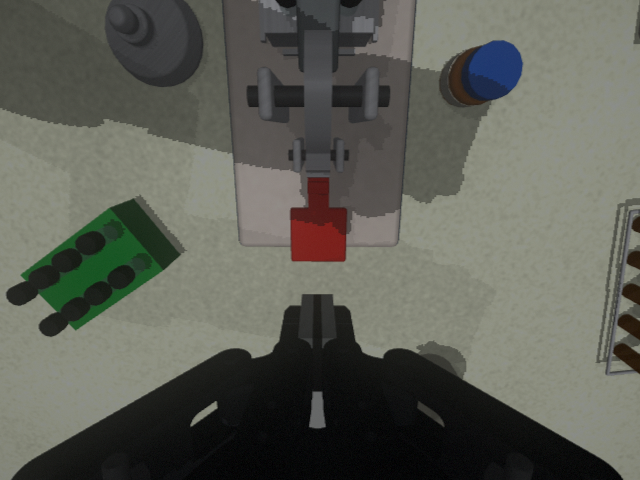

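View pics/side1.png

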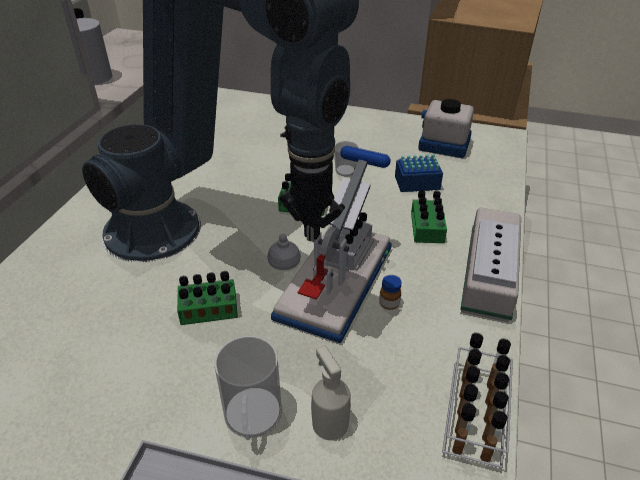

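The wrist view shows the red tab as a square at columns 291–346, rows 207–262, aligned with the tool. The only other red is the stem above it, so this is the right tab.

```bash
python3 - <<'E'
from h import *
d=load("wrist1")
print(onz(d,318.5,234.5,.108),[onz(d,u,v,.108)[:2] for u,v in((291,207),(346,207),(291,262),(346,262))])
print("base end corners",onz(d,240,245,.045),onz(d,399,245,.045),"cheeks",onz(d,266,95,.16),onz(d,371,95,.16))
A=load("scene0");B=load("side0")
s=3.5294117;t=2.790698
print(tri([ray(A,85.5/s+190,357/s+145),ray(B,145/t+260,441/t+130),ray(d,318.5,234.5)]))
E
python3 st.py .508 -.19 .12
```

```text
[ 0.50562385 -0.18861441  0.108     ] [array([ 0.48715166, -0.16382429]), array([ 0.5296064 , -0.16912081]), array([ 0.48039367, -0.2091221 ]), array([ 0.52500919, -0.21463001])]
base end corners [ 0.4243972  -0.20837413  0.045     ] [ 0.58077726 -0.22774486  0.045     ] cheeks [ 0.48818761 -0.08677843  0.16      ] [ 0.54786094 -0.09436048  0.16      ]
(array([ 0.50620669, -0.18859524,  0.10433645]), [np.float64(0.0010756570880730582), np.float64(0.0007087335026465566), np.float64(0.0012752934468140734)])
2.625 [ 0.50919342 -0.18750414  0.2507651 ] [-3.52769156e-01  2.64660161e-01  5.19505733e-02  1.35730592e+00
 -1.08341263e-04  1.34303066e+00] 0.00414635822050817 [-0.01744076 -0.77937866  0.08429695] -7.162168940507728
[-0.00258832 -0.00096919  0.13076516]
```

Emit:
jog_arm:
  increments:
    - {"dx":-0.005,"dy":-0.003,"dz":0.05,"rx":0,"ry":0,"rz":0,"gripper":0}
    - {"dx":-0.005,"dy":-0.003,"dz":0.09,"rx":0,"ry":0,"rz":0,"gripper":0}
    - {"dx":-0.005,"dy":-0.003,"dz":0.115,"rx":0,"ry":0,"rz":0,"gripper":0}
    - {"dx":-0.005,"dy":-0.003,"dz":0.125,"rx":0,"ry":0,"rz":0,"gripper":0}
    - {"dx":-0.005,"dy":-0.003,"dz":0.13,"rx":0,"ry":0,"rz":0,"gripper":0}
    - {"dx":-0.005,"dy":-0.003,"dz":0.135,"rx":0,"ry":0,"rz":0,"gripper":0}
    - {"dx":-0.005,"dy":-0.003,"dz":0.14,"rx":0,"ry":0,"rz":0,"gripper":0}
    - {"dx":-0.005,"dy":-0.003,"dz":0.145,"rx":0,"ry":0,"rz":0,"gripper":0}

```text
clock: 3.62
position: [0.5061, -0.1927, 0.105]
orientation: [[0.125, 0.992, 0.002], [0.992, -0.125, -0.002], [-0.001, 0.002, -1.0]]
ft_force: [1.4, -2.6, 3.8]
finger_gap: 0.001
```

```bash
python3 st.py .5055 -.192 .097;python3 -c "
from rig import ctrl;print(ctrl.tips_ahead)"
```

```text
3.625 [ 0.50611839 -0.19265673  0.10498729] [-3.63333132e-01  3.43329282e-01 -2.23083421e-01  1.00182181e+00
 -7.00525670e-04  1.33273021e+00] 0.0012602968756984612 [ 1.40832009 -2.63949017  3.76315228] -7.177237073711674
[ 0.00058459 -0.00071416  0.00798491]
0.008
```

Contact: about 4 N on the tab. I'll press further in small steps.

Emit:
jog_arm:
  increments:
    - {"dx":0,"dy":0,"dz":0.003,"rx":0,"ry":0,"rz":0,"gripper":0}
    - {"dx":0,"dy":0,"dz":0.006,"rx":0,"ry":0,"rz":0,"gripper":0}
    - {"dx":0,"dy":0,"dz":0.008,"rx":0,"ry":0,"rz":0,"gripper":0}
    - {"dx":0,"dy":0,"dz":0.008,"rx":0,"ry":0,"rz":0,"gripper":0}
    - {"dx":0,"dy":0,"dz":0.008,"rx":0,"ry":0,"rz":0,"gripper":0}

```text
clock: 4.25
position: [0.5047, -0.1917, 0.096]
orientation: [[0.125, 0.992, -0.001], [0.992, -0.125, 0.0], [0.0, -0.001, -1.0]]
ft_force: [2.3, -0.2, 2.4]
finger_gap: -0.001
```

```bash
python3 st.py
```

```text
4.25 [ 0.50466393 -0.19172419  0.09603395] [-3.63022328e-01  3.51084341e-01 -2.36857763e-01  9.84087915e-01
 -7.47667548e-05  1.33267268e+00] -0.0013604970925435952 [ 2.29663342 -0.20743848  2.43186671] -7.1561571537406845
```

Emit:
jog_arm:
  increments:
    - {"dx":0,"dy":0,"dz":0.002,"rx":0,"ry":0,"rz":0,"gripper":0}
    - {"dx":0,"dy":0,"dz":0.004,"rx":0,"ry":0,"rz":0,"gripper":0}
    - {"dx":0,"dy":0,"dz":0.004,"rx":0,"ry":0,"rz":0,"gripper":0}
    - {"dx":0,"dy":0,"dz":0.004,"rx":0,"ry":0,"rz":0,"gripper":0}

```text
clock: 4.75
position: [0.5052, -0.1917, 0.0944]
orientation: [[0.124, 0.992, 0.002], [0.992, -0.124, -0.0], [0.0, 0.002, -1.0]]
ft_force: [-5.3, 2.8, 26.4]
finger_gap: 0.002
```

```bash
python3 st.py
```

```text
4.75 [ 0.50517407 -0.19169244  0.09443277] [-3.62952730e-01  3.51425158e-01 -2.40988712e-01  9.76931031e-01
  5.04959984e-04  1.33262111e+00] 0.0018534258619629397 [-5.25343408  2.83614828 26.43624554] -7.149210656363704
```

Emit:
jog_arm:
  increments:
    - {"dx":0,"dy":0,"dz":-0.02,"rx":0,"ry":0,"rz":0,"gripper":0}
    - {"dx":0,"dy":0,"dz":-0.08,"rx":0,"ry":0,"rz":0,"gripper":0}
    - {"dx":0,"dy":0,"dz":-0.14,"rx":0,"ry":0,"rz":0,"gripper":0}
    - {"dx":0,"dy":0,"dz":-0.2,"rx":0,"ry":0,"rz":0,"gripper":0}
    - {"dx":0,"dy":0,"dz":-0.26,"rx":0,"ry":0,"rz":0,"gripper":0}
    - {"dx":0.05,"dy":0,"dz":-0.28,"rx":0,"ry":0,"rz":0,"gripper":0}
    - {"dx":0.11,"dy":0,"dz":-0.28,"rx":0,"ry":0,"rz":0,"gripper":0}
    - {"dx":0.15,"dy":0,"dz":-0.28,"rx":0,"ry":0,"rz":0,"gripper":0}
    - {"dx":0.15,"dy":0,"dz":-0.28,"rx":0,"ry":0,"rz":0,"gripper":0}
    - {"dx":0.15,"dy":0,"dz":-0.28,"rx":0,"ry":0,"rz":0,"gripper":0}

```text
clock: 6.0
position: [0.5235, -0.0432, 0.3719]
orientation: [[0.124, 0.992, -0.001], [0.992, -0.124, -0.0], [-0.0, -0.001, -1.0]]
ft_force: [-1.5, 0.5, -0.1]
finger_gap: 0.003
```

```bash
python3 st.py .5437 .1129 .35
python3 - <<'E'
from rig import readout, imaging
from h import *
s=readout.get_state();
d=imaging.snapshot("wrist");cv2.imwrite("pics/wrist2.png",d["image"][:,:,::-1])
T=np.eye(4);T[:3,:3]=s["orientation"];T[:3,3]=s["position"]
d["view"]=np.linalg.inv(T@d["mount"]);pickle.dump(d,open("wrist2.pkl","wb"))
for n in("side","scene"):
    e=imaging.snapshot(n);cv2.imwrite(f"pics/{n}2.png",e["image"][:,:,::-1]);pickle.dump(e,open(n+"2.pkl","wb"))
    b=(190,145,390,315) if n=="scene" else (260,130,420,345)
    x0,y0,x1,y1=b;c=e["image"][y0:y1,x0:x1,::-1];k=min(800/(x1-x0),600/(y1-y0))
    cv2.imwrite(f"pics/{n}2c.png",cv2.resize(c,None,fx=k,fy=k,interpolation=cv2.INTER_CUBIC))
E
```

```text
6.0 [ 0.5235355  -0.04316876  0.37185384] [-8.20707828e-02  2.34746448e-01  3.17470533e-01  1.65490302e+00
 -3.50437810e-04  1.61307732e+00] 0.0028305007543308557 [-1.52801091  0.46788165 -0.06512942] -7.124834149709849
[0.15737359 0.0006812  0.02178864]
```

View pics/wrist2.png

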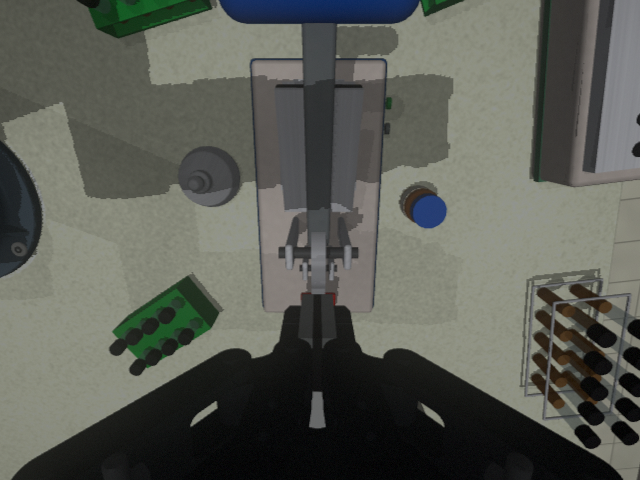

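View pics/scene2c.png

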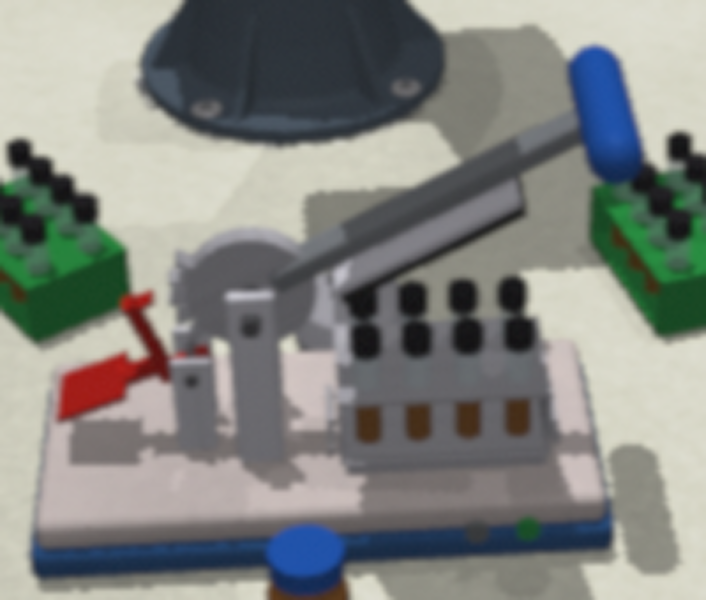

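The scene crop shows the tab tilted down (about (95,385)) and the nose swung out of the teeth at (137,300). The arm is still up. Next I'll move over the bar.

Emit:
jog_arm:
  increments:
    - {"dx":0.05,"dy":0,"dz":0,"rx":0,"ry":0,"rz":0,"gripper":0}
    - {"dx":0.11,"dy":0,"dz":0,"rx":0,"ry":0,"rz":0,"gripper":0}
    - {"dx":0.156,"dy":0.001,"dz":0,"rx":0,"ry":0,"rz":0,"gripper":0}
    - {"dx":0.156,"dy":0.001,"dz":0.04,"rx":0,"ry":0,"rz":0,"gripper":0}
    - {"dx":0.156,"dy":0.001,"dz":0.07,"rx":0,"ry":0,"rz":0,"gripper":0}
    - {"dx":0.156,"dy":0.001,"dz":0.07,"rx":0,"ry":0,"rz":0,"gripper":0}

```text
clock: 6.9
position: [0.5434, 0.1106, 0.3005]
orientation: [[0.126, 0.992, -0.004], [0.992, -0.126, -0.001], [-0.002, -0.004, -1.0]]
ft_force: [0.1, 0.4, 0.0]
finger_gap: -0.005
```

```bash
python3 st.py .5437 .1129 .174
python3 - <<'E'
from rig import readout, imaging
from h import *
for n in("side","scene"):
    e=imaging.snapshot(n)
    x0,y0,x1,y1=(300,100,400,175) if n=="scene" else (300,90,420,180)
    c=e["image"][y0:y1,x0:x1,::-1];k=5
    cv2.imwrite(f"pics/{n}3c.png",cv2.resize(c,None,fx=k,fy=k,interpolation=cv2.INTER_CUBIC))
E
```

```text
6.9 [0.54336543 0.11057785 0.3004942 ] [ 2.00854303e-01  2.82244865e-01  2.02196518e-01  1.49496906e+00
 -1.67693569e-04  1.89777718e+00] -0.004533311171067397 [0.07607234 0.3558881  0.03361756] -7.226669694523229
[0.00253737 0.00053863 0.12648936]
```

View pics/side3c.png

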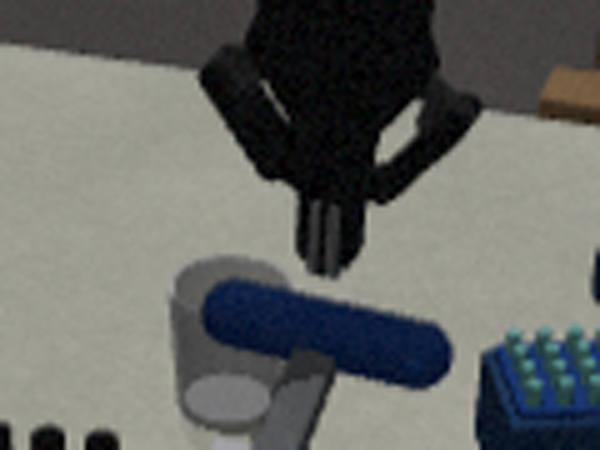

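View pics/scene3c.png

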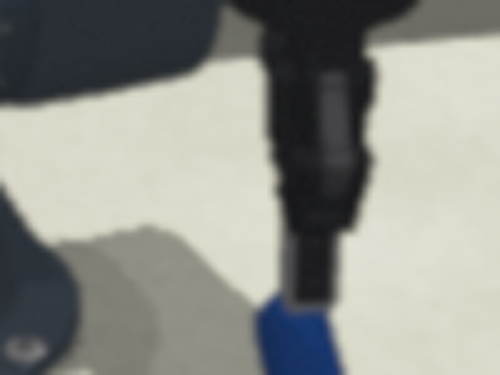

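The fingers are centred over the bar in both views. I'll push down along the arc.

Emit:
jog_arm:
  increments:
    - {"dx":0.003,"dy":0,"dz":0.012,"rx":0,"ry":0,"rz":0,"gripper":0}
    - {"dx":0.004,"dy":0,"dz":0.02,"rx":0,"ry":0,"rz":0,"gripper":0}
    - {"dx":0.008,"dy":0,"dz":0.028,"rx":0,"ry":0,"rz":0,"gripper":0}
    - {"dx":0.011,"dy":0,"dz":0.036,"rx":0,"ry":0,"rz":0,"gripper":0}
    - {"dx":0.014,"dy":0,"dz":0.045,"rx":0,"ry":0,"rz":0,"gripper":0}
    - {"dx":0.014,"dy":0,"dz":0.045,"rx":0,"ry":0,"rz":0,"gripper":0}

```text
clock: 7.75
position: [0.546, 0.1259, 0.2569]
orientation: [[0.124, 0.992, -0.0], [0.992, -0.124, -0.0], [-0.0, -0.0, -1.0]]
ft_force: [-0.6, -0.3, 0.8]
finger_gap: -0.001
```

```bash
python3 st.py .5437 .1129 .174
python3 - <<'E'
from rig import readout, imaging
from h import *
for n in("side","scene"):
    e=imaging.snapshot(n)
    x0,y0,x1,y1=(240,100,400,220) if n=="scene" else (300,90,420,180)
    c=e["image"][y0:y1,x0:x1,::-1];k=5
    cv2.imwrite(f"pics/{n}4c.png",cv2.resize(c,None,fx=k,fy=k,interpolation=cv2.INTER_CUBIC))
E
```

```text
7.75 [0.54595754 0.12585712 0.25685299] [ 2.26591286e-01  2.95021202e-01  1.09993640e-01  1.38620588e+00
 -4.47696901e-05  1.92176683e+00] -0.0014607738678011919 [-0.61574021 -0.25201433  0.8261551 ] -7.126405956411738
[-0.01312116 -0.00059992  0.08285576]
```

View pics/scene4c.png

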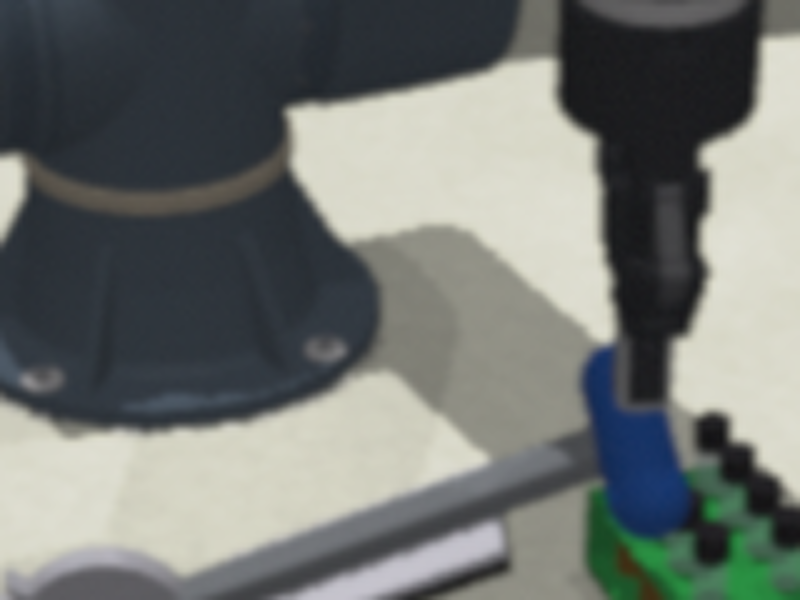

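The bar is following and the tip is centred. I'll continue down.

Emit:
jog_arm:
  increments:
    - {"dx":0.002,"dy":0,"dz":0.01,"rx":0,"ry":0,"rz":0,"gripper":0}
    - {"dx":0.005,"dy":0,"dz":0.02,"rx":0,"ry":0,"rz":0,"gripper":0}
    - {"dx":0.008,"dy":0,"dz":0.03,"rx":0,"ry":0,"rz":0,"gripper":0}
    - {"dx":0.01,"dy":0,"dz":0.04,"rx":0,"ry":0,"rz":0,"gripper":0}
    - {"dx":0.011,"dy":0,"dz":0.05,"rx":0,"ry":0,"rz":0,"gripper":0}
    - {"dx":0.012,"dy":0,"dz":0.06,"rx":0,"ry":0,"rz":0,"gripper":0}
    - {"dx":0.013,"dy":0,"dz":0.068,"rx":0,"ry":0,"rz":0,"gripper":0}
    - {"dx":0.013,"dy":0,"dz":0.074,"rx":0,"ry":0,"rz":0,"gripper":0}
    - {"dx":0.013,"dy":0,"dz":0.079,"rx":0,"ry":0,"rz":0,"gripper":0}

```text
clock: 8.98
position: [0.5476, 0.1383, 0.1779]
orientation: [[0.125, 0.992, -0.0], [0.992, -0.125, -0.0], [-0.0, -0.0, -1.0]]
ft_force: [0.5, 2.6, 3.8]
finger_gap: 0.001
```

```bash
python3 st.py .5465 .138 .174
```

```text
8.975 [0.54763474 0.13827836 0.17794387] [ 2.47325633e-01  3.32278223e-01 -3.95270099e-02  1.19922867e+00
  1.05842920e-05  1.94323228e+00] 0.0005740180092541513 [0.48362156 2.620355   3.79416561] -7.168293707248858
[-0.00041748 -0.00109025  0.00394415]
```

Emit:
jog_arm:
  increments:
    - {"dx":0,"dy":0,"dz":0.002,"rx":0,"ry":0,"rz":0,"gripper":0}
    - {"dx":0,"dy":0,"dz":0.004,"rx":0,"ry":0,"rz":0,"gripper":0}
    - {"dx":0,"dy":0,"dz":0.006,"rx":0,"ry":0,"rz":0,"gripper":0}
    - {"dx":0,"dy":0,"dz":0.006,"rx":0,"ry":0,"rz":0,"gripper":0}
    - {"dx":0,"dy":0,"dz":0.006,"rx":0,"ry":0,"rz":0,"gripper":0}

```text
clock: 9.6
position: [0.5477, 0.1384, 0.1737]
orientation: [[0.125, 0.992, 0.001], [0.992, -0.125, 0.0], [0.001, 0.001, -1.0]]
ft_force: [-3.6, 1.4, 14.5]
finger_gap: -0.002
```

```bash
python3 st.py
```

```text
9.6 [0.54772706 0.13838584 0.17372409] [ 2.47454633e-01  3.33549540e-01 -4.88031820e-02  1.18703291e+00
  3.98013918e-05  1.94320998e+00] -0.0018251415298134945 [-3.58863869  1.43651827 14.50284293] -7.159643271885116
```

It is on the stop: TCP z 0.1737 against 0.174 expected, with the force up to 14.5 N. Retreating upward now.

Emit:
jog_arm:
  increments:
    - {"dx":0,"dy":0,"dz":0,"rx":0,"ry":0,"rz":0,"gripper":0}
    - {"dx":0,"dy":0,"dz":-0.02,"rx":0,"ry":0,"rz":0,"gripper":0}
    - {"dx":0,"dy":0,"dz":-0.07,"rx":0,"ry":0,"rz":0,"gripper":0}
    - {"dx":0,"dy":0,"dz":-0.13,"rx":0,"ry":0,"rz":0,"gripper":0}
    - {"dx":0,"dy":0,"dz":-0.18,"rx":0,"ry":0,"rz":0,"gripper":0}
    - {"dx":0,"dy":0,"dz":-0.2,"rx":0,"ry":0,"rz":0,"gripper":0}
    - {"dx":0,"dy":0,"dz":-0.2,"rx":0,"ry":0,"rz":0,"gripper":0}
    - {"dx":0,"dy":0,"dz":-0.2,"rx":0,"ry":0,"rz":0,"gripper":0}

```text
clock: 10.6
position: [0.5474, 0.138, 0.3707]
orientation: [[0.125, 0.992, -0.002], [0.992, -0.125, -0.001], [-0.001, -0.002, -1.0]]
ft_force: [0.4, 0.6, -0.7]
finger_gap: -0.003
```

```bash
python3 st.py
python3 - <<'E'
from rig import readout, imaging
from h import *
for n in("side","scene"):
    e=imaging.snapshot(n)
    x0,y0,x1,y1=(190,145,390,315) if n=="scene" else (260,130,420,345)
    c=e["image"][y0:y1,x0:x1,::-1];k=min(800/(x1-x0),600/(y1-y0))
    cv2.imwrite(f"pics/{n}5c.png",cv2.resize(c,None,fx=k,fy=k,interpolation=cv2.INTER_CUBIC))
E
```

```text
10.6 [0.54735325 0.13800462 0.37069771] [ 2.47244710e-01  3.09760043e-01  4.18981609e-01  1.68256697e+00
 -4.94174236e-04  1.94322034e+00] -0.0026513868165027863 [ 0.37025463  0.64682182 -0.68141347] -7.172296634470394
```

View pics/scene5c.png

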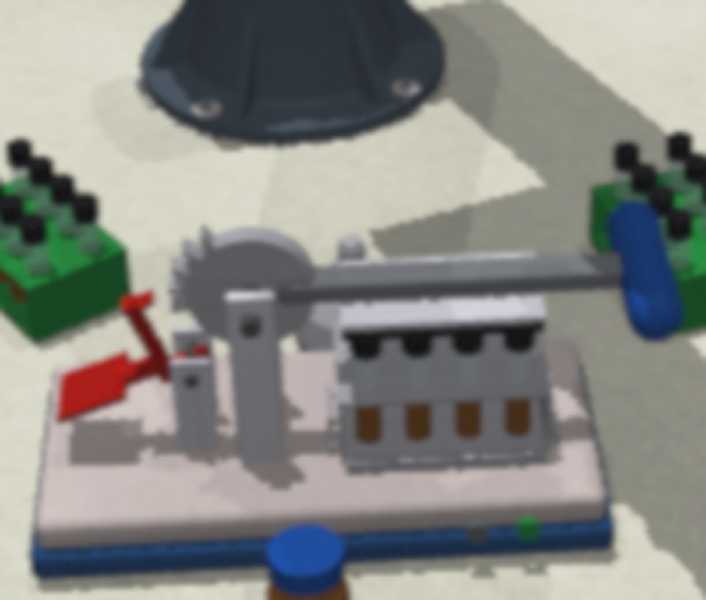

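View pics/side5c.png

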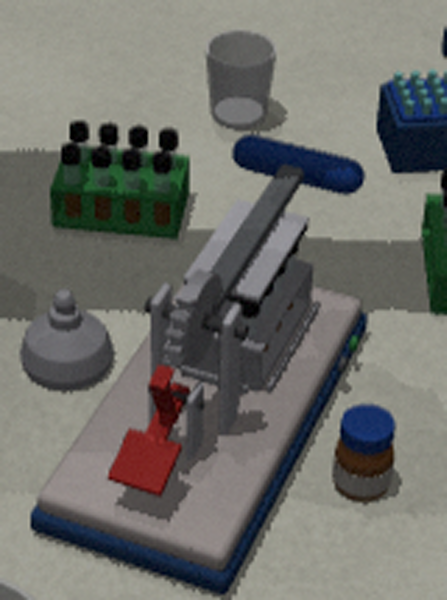

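Both views show the arm level on the caps (handle at about (645,270) in the scene crop). The rack and its neighbours are unmoved and the hand is clear, so I'm handing in.

```bash
python3 -c "
from rig import order;print(order.close_job())"
```

```text
the job is handed in; nothing more can be done
None
```

The hold-down arm is fully down on the tube caps, and I've handed the job in; no verdict is reported.

- **Pawl:** I pressed the red tab with closed fingers down to its end stop, where the force rose to 26 N. The scene picture taken afterwards showed the nose clear of the teeth with the arm still up.
- **Arm:** I pushed the blue bar down along its arc to its stop. The fingertips ended at 0.166 m, which is the height expected for the bar top when down, with 14.5 N on the bar.
- **Last checks:** The hand was about 20 cm above the bar with no contact force. In the scene and side pictures the arm was level, and the rack, lamp, jar and beaker looked unmoved; I checked this by eye rather than measuring it. The tip box was only partly in view, and I did not look at the jug and spray bottle again at the end. The clock read about 10.7 s of the 53 s allowed.
- **Disagreements:** The camera-based tab height came out 4 mm below the stated value, within what the press could absorb. The first move call was refused as invalid input because I had left fields out of its rows. Nothing moved.

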